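# Release the slicer's blade cassette and hold the plunger out

## Task

Free the vegetable slicer's blade cassette for washing: slide the product box by its knob all the way up to the top stop and leave it there, then pull the spring plunger on the slicer's near side fully back so that the blade cassette slides down out of the mouth to its stop. Keep the plunger gripped and fully back while a colleague swaps the cassette: you finish still holding it. Leave the other things on the counter where they are.

Things in the scene. Friction and masses are not known exactly. Their poses are not given: they have to be found in the camera images.
- slicer: Fixed bench vegetable slicer, bare steel, 156 wide (its x), bed 400 long climbing 25 deg along its +y: up-slope is (0, 0.906, 0.423) here. Origin on the counter under its middle, z up. Cheeks at x = -73 and +73; bed from y -190, z 80 (low open mouth) to y 173, z 249. The near (-x) cheek, toward the robot, has the plunger low down and, 177 up the slope from it, a fixed five-lobed star knob (not used).
- box_knob (a point): Middle of the product box's knob: white cylinder 30 in diameter, 34 long, axis square to the bed (leaning 25 deg from vertical to the slicer's -y). The point is 17 below the knob's top, 25 above the pusher plate, along that axis; free above. The box is 116 wide (slicer's x), 100 long, 72 above the bed. Axes: x the slicer's x, y up the slope, z square to the bed.
- product_box (a joint): Travel of the product box up its tracks, m: 0 at the bottom, 0.23 against the top stop. Starts over the blades at 0 to 0.08. About 9 N pushes it up the slope, its weight included; it stays where it is left.
- plunger_knob (a point): Middle of the grip of the plunger's black mushroom knob: grip a cylinder 21 in diameter, 23 long, ending outward in a head 31 in diameter, 8 thick. Its axis is level along the slicer's x; it stands out from the near (-x) cheek, nut and sleeve (22 and 17 in diameter, together 24 long) between. At the start the point is at x -108, y -92, z 118 in the slicer's frame; free above. It moves with the knob.
- plunger (a joint): How far the plunger is pulled out, m: 0 seated, 0.014 fully back against its stop. It pulls level, square out from the near cheek (slicer's -x). A spring draws it back in: 4.5 N at the start, 11 N fully back. Its 9 mm pin sits 8 mm deep in a hole in the cassette's side bar.
- cassette (a joint): How far the blade cassette has slid down out of the mouth, m: 0 locked by the plunger pin (it may read a millimetre either way), 0.060 at its stop. Once the pin is clear it slides down by its own weight within about a second.
- cassette_lip (a point): Middle of the front edge of the blade cassette's pull lip (70 wide, 6 thick) at the low mouth. The cassette is a flat steel frame 130 x 150 x 14 with cross blades, lying in the lower bed under the product box at first.
- gn_pan: shallow open steel food pan, 256 x 166 x 40, standing under the slicer's low mouth; origin: centre of its underside. To be left alone.
- pepper_a: bell pepper, about 86 across and 96 tall, on the slicer's near side; origin: centre of its underside. To be left alone.
- pepper_b: bell pepper like the other, standing on the cutting board; origin: centre of its underside. To be left alone.
- oil_bottle: dark glass bottle 60 across, 210 tall, beyond the slicer; origin: centre of its underside. To be left alone.
- chef_knife: chef's knife, 320 long, lying on the cutting board; origin: on its underside where handle and blade meet. To be left alone.
- mixing_bowl: open steel bowl, 210 across the rim, 85 tall; origin: centre of its underside. To be left alone.
- deli_tub: lidded round plastic tub, 112 across, 75 tall; origin: centre of its underside. To be left alone.
- cutting_board: Fixed plastic cutting board 340 x 240 x 12 on the left of the counter; origin: centre of its underside.

How it is judged:
By the outcome, as a careful person would: the job done as asked, in the order asked, and still so for the second after the job is handed in, while the arm keeps its last pose, push and grip.
It also fails if it takes over 48 s, if anything falls off the work surface, if the arm or the gripper's body presses on something with over 40 N, if the wrist force passes 120 N, or if a joint passes its speed limit or range.

## Robot

A 6-joint arm with a two-finger parallel gripper is mounted at the origin on the work surface. World frame = base frame: x ahead of the robot, y to its left, z up, the work surface at z = 0. Lengths are in m, angles in rad, forces in N, time in s.
With the tool pointing down it reaches from about 0.275 to 0.75 m from the base axis. Payload 10.2 kg.
Tool frame: the origin (TCP) lies at the centre of the arm's flange, where the gripper is bolted on; the fingertips stand 166 mm ahead of it and the grasp point (between the pads) lies 147 mm ahead of it; z points along the fingers, y is the direction in which the jaws open and shut (so a half turn about z gives the same grasp; the last joint's range is limited). The gripper opens to 88 mm and grips with 3 to 60 N. Pads are 18 mm wide; open, the fingers measure 123 mm over their backs; the gripper's body (75 mm by 187 mm) begins 45 mm behind the grasp point.
Start: joints at [1.044, 0.313, 1.498, -0, 1.331, -0.223], TCP at [0.157, 0.501, 0.405] pointing down, gripper open.
Joint ranges: [-2.94, 2.94], [-0.97, 2.17], [0.19, 2.56], [-1.23, 4.37], [0.02, 3.11], [-2.88, 2.88]. Speed limits (rad/s): [2.39, 2.39, 3.01, 3.14, 3.14, 3.14].

## Interface

Orientations are given as [roll, pitch, yaw] about the fixed x, y, z axes, in that order (R = Rz(yaw) Ry(pitch) Rx(roll)).
In Python, from rig import sense, get_image, camera_model, job_done gives the robot as it stands. The module is installed in compiled form; this text tells all that it offers.
- The arm moves only by the tool arm_command, never from a script. Its argument "plan" is a list of rows, each a list of 7 numbers: the shift along the world's x, y, z in mm, then the turn, a rotation vector about the world's x, y, z in rad, then the opening, from 0 (shut) to 1 (fully open). In form: [[tx, ty, tz, wx, wy, wz, fingers], ...]. A call has 1 to 12 rows; each row shifts and turns the commanded pose from where the row before left it; what a row does not reach is not made up. A row lasts 1/10 s, in which the tool goes at most 50 mm and 8.59 degrees, less where a joint would pass 70% of its speed; a pose out of reach is approached as far as the arm can. A call is refused whole if a number of a shift passes 50 or a number of a turn 0.15, either way. A call with a gripper value outside its range is refused whole. The fingers move at their own pace and stop on an object; "squeeze" is the grip in N (left out, the last holds). Time passes only in rows, so rows that do not move let the fingers close. It gives the time, the measured TCP pose, the force and the opening at its end, in the units of the state.
- sense(): the state, without advancing time (a new reading comes with each control period).
- get_image(name): name is "side" or "top" or "wrist"; returns (picture, depth): 400x640x3 uint8, red, green, blue; 400x640 float32, m along the optical axis (not along the pixel's ray), 0 where there is no reading.
- camera_model(name): a dict with "fx", "fy", "cx", "cy" (pixels), "extrinsics" (4x4, takes a point from camera to world coordinates). Camera axes: x right, y up, looking along -z (the intrinsics and any distortion apply to the point x, -y, -z); pixel columns grow to the right and rows downward; lengths in m; the calibration is good to about 2 mm. The wrist camera is an equidistant fisheye: a pixel r from the principal point sees the ray r / f radians off the axis. A picture is of the moment at which its call begins: read the wrist's pose just before it. camera_model takes no time and is no camera call; for the wrist camera it gives the pose at the moment of the call.
- job_done(): hands the job in, once; it reports no verdict.
The state is a dict: "time_s": time; "qpos": joint angles; "joint_vel": joint speeds; "joint_efforts": joint torques, N m; "ee_pos": TCP position; "tcp_rot": TCP orientation; "wrist_force": force on the tool from outside, world axes, zero at the start; "ft_torque": the same for the moment, N m; "gripper_width": opening from 0.0 (shut) to 1.0 (fully open).
Only numpy, scipy, OpenCV 4.12 (cv2) and the standard library are available. Lean on these libraries where they do the work, as an engineer would, in place of code of your own. Each camera call takes 0.05 s, during which the arm holds its last target.

## Working session

There is one attempt and no reset: what is moved stays moved. The work goes in short steps, Python scripts to look and compute and a tool call to move; the robot and the scene stay as the last step left them, time stands still between calls to the robot, and variables do not carry over. Pictures are saved under pics/ and viewed, and the job is handed in when it is done.

Besides the shell and the picture viewer there is one more tool, called by a JSON object that holds its "method" and its "body". arm_command: Moves the arm, as the interface text tells. Its arguments: {"type":"object","properties":{"plan":{"type":"array","items":{"type":"array","items":{"type":"number"}}},"squeeze":{"type":"number"}},"required":["plan"]}

```bash
mkdir -p pics; python3 - <<'E'
from rig import *
import cv2,numpy as np
print(sense())
for n in("side","top"):
    im,d=get_image(n); cv2.imwrite(f"pics/{n}0.png",im[:,:,::-1]); np.savez(f"{n}0.npz",im=im,d=d)
    m=camera_model(n); print(n,m)
    np.savez(f"{n}cam.npz",**m)
E
```

```text
{'time_s': 0.0, 'qpos': array([ 1.04357260e+00,  3.13461302e-01,  1.49844571e+00, -1.60257286e-05,
        1.33100762e+00, -2.23399902e-01]), 'joint_vel': array([ 8.29455202e-04,  8.07074485e-04, -4.88419995e-04,  1.30025573e-03,
       -2.08881287e-03, -7.68152860e-05]), 'joint_efforts': array([-1.77684615e-03, -4.02205753e+01, -2.52267641e+01,  6.94513810e-02,
        3.53094656e-02, -7.45046896e-05]), 'ee_pos': array([0.15705775, 0.50091657, 0.4041519 ]), 'tcp_rot': array([-3.14030007e+00, -2.77705330e-04,  2.83777246e+00]), 'wrist_force': array([ 0.14553865, -0.34791021,  0.01629745]), 'ft_torque': array([-0.00218061, -0.00966802, -0.03475949]), 'gripper_width': 1.0030540399591563}
side {'fx': 412.1953348951015, 'fy': 412.1953348951015, 'cx': 321.5310099030078, 'cy': 204.7175120486433, 'extrinsics': array([[-0.99053561,  0.10873145, -0.08376557,  0.43244233],
       [-0.13643484, -0.71333262,  0.68741698,  1.03898635],
       [ 0.01499113,  0.69233954,  0.72141613,  1.26807141],
       [ 0.        ,  0.        ,  0.        ,  1.        ]])}
top {'fx': 377.47679773723263, 'fy': 377.47679773723263, 'cx': 317.8225681219586, 'cy': 200.7525071586701, 'extrinsics': array([[ 0.0079791 ,  0.99108136, -0.13301905,  0.39175766],
       [-0.99994012,  0.00691166, -0.00848452, -0.00186877],
       [-0.00748946,  0.13307878,  0.99107716,  1.32183511],
       [ 0.        ,  0.        ,  0.        ,  1.        ]])}
```

View pics/side0.png

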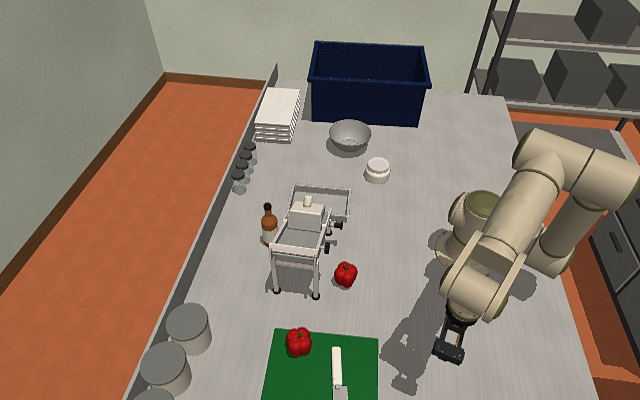

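View pics/top0.png

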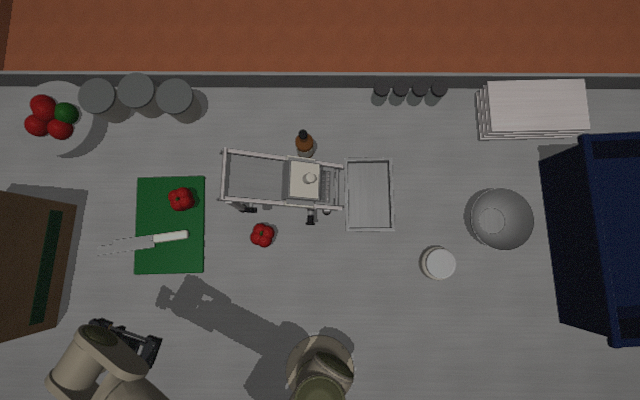

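```bash
cat > h.py <<'E'
import numpy as np,cv2
def cloud(n,tag="0"):
    z=np.load(f"{n}{tag}.npz"); m=np.load(f"{n}cam.npz"); d=z['d']
    v,u=np.mgrid[0:400,0:640]
    c=np.stack([(u-m['cx'])/m['fx']*d,-(v-m['cy'])/m['fy']*d,-d],-1)
    E=m['extrinsics']; return z['im'],d,c@E[:3,:3].T+E[:3,3]
E
python3 - <<'E'
from h import *
for n,(a,b,c,d) in dict(top=(130,240,210,400),side=(175,310,240,380)).items():
    im,dd,P=cloud(n)
    cr=cv2.resize(im[a:b,c:d],None,fx=4,fy=4,interpolation=cv2.INTER_CUBIC)[:,:,::-1]; cv2.imwrite(f"pics/{n}crop.png",cr); print(cr.shape)
im,d,P=cloud("top")
for u,v in [(311,178),(305,165),(310,218),(311,210),(250,210),(262,235),(270,205),(327,212),(368,160),(368,225),(225,152),(222,200),(342,165),(340,207)]: print(u,v,P[v,u].round(3))
E
```

```text
(440, 760, 3)
(540, 560, 3)
311 178 [0.602 0.028 0.247]
305 165 [0.65  0.047 0.208]
310 218 [0.497 0.033 0.127]
311 210 [0.523 0.03  0.124]
250 210 [0.511 0.207 0.221]
262 235 [0.444 0.191 0.082]
270 205 [0.553 0.178 0.001]
327 212 [ 0.526 -0.023  0.032]
368 160 [ 0.708 -0.164  0.038]
368 225 [ 0.484 -0.166  0.007]
225 152 [0.671 0.273 0.274]
222 200 [0.539 0.289 0.226]
342 165 [ 0.675 -0.07   0.1  ]
340 207 [ 0.535 -0.063  0.106]
```

```bash
sleep 0.1; ls pics
```

```text
side0.png
sidecrop.png
top0.png
topcrop.png
```

View pics/topcrop.png

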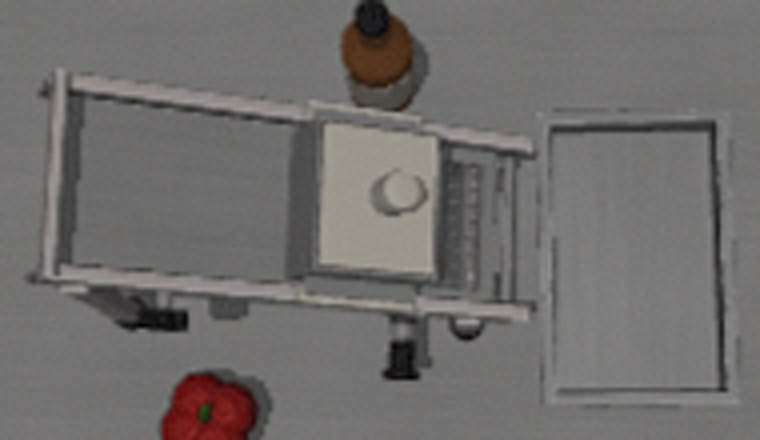

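View pics/sidecrop.png

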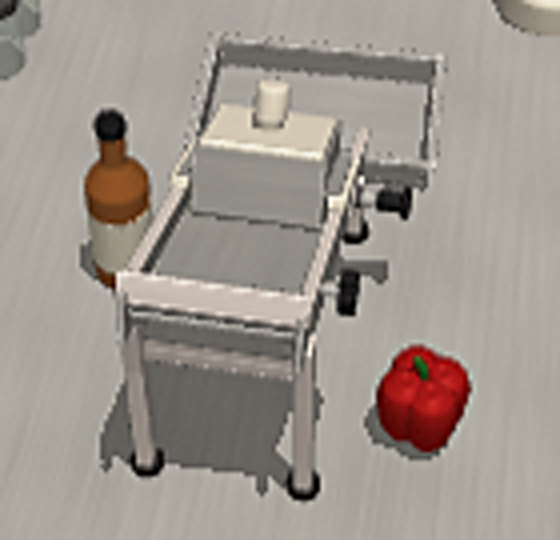

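```bash
python3 - <<'E'
from h import *
im,d,P=cloud("top")
# rail extraction: per column, points whose height fits rail plane
for nm,(p,q) in dict(far=((75,82),(530,148)),near=((70,272),(520,312))).items():
    pts=[]
    for t in np.linspace(.03,.97,60):
        x=p[0]+t*(q[0]-p[0]);y=p[1]+t*(q[1]-p[1]);u=int(round(210+x/4-.4));v0=int(round(130+y/4-.4))
        c=[P[v,u] for v in range(v0-3,v0+4) if d[v,u]>0]
        m=max(c,key=lambda a:a[2]); pts.append(m)
    pts=np.array(pts); A=np.polyfit(pts[:,1],pts[:,0],1);
    for _ in range(3):
        r=pts[:,0]-np.polyval(A,pts[:,1]); k=abs(r)<.006; A=np.polyfit(pts[k,1],pts[k,0],1)
    B=np.polyfit(pts[k,1],pts[k,2],1)
    print(nm,A,k.sum(),np.degrees(np.arctan(A[0])),'z',B)
for n in("top","side"):
    im,d,P=cloud(n); i=im.astype(int); g=i.max(2)<60
    box=(P[...,0]>.42)&(P[...,0]<.58)&(P[...,1]>-.05)&(P[...,1]<.3)&(P[...,2]>.06)
    nn,lab,st,ce=cv2.connectedComponentsWithStats((g&box).astype(np.uint8))
    for j in range(1,nn):
        if st[j,4]>8:
            q=P[lab==j]; print(n,'dark',ce[j],st[j],np.median(q,0).round(3),q.min(0).round(3),q.max(0).round(3))
# pan, box top, knob
im,d,P=cloud("top")
q=P[163:195,288:322].reshape(-1,3); kz=q[q[:,2]>.235]; print('topbox',kz.round(3)[:50])
im,d,P=cloud("side")
for v in range(195,208): print(v,[(tuple(P[v,u].round(3))) for u in (305,307,309)], im[v,307])
E
```

```text
far [0.03210569 0.67192338] 38 1.8388889124357748 z [0.46607063 0.13908555]
near [0.03289175 0.53345174] 52 1.8838793076546223 z [0.44842849 0.14251072]
top dark [237.14285714 203.35714286] [233 202   8   5  14] [0.541 0.264 0.13 ] [0.537 0.263 0.091] [0.547 0.265 0.193]
top dark [249.83823529 209.42647059] [244 207  13   6  68] [0.514 0.208 0.212] [0.507 0.191 0.189] [0.521 0.227 0.224]
top dark [310.66666667 209.33333333] [308 209   6   2   9] [0.525 0.03  0.128] [0.522 0.023 0.124] [0.526 0.039 0.133]
top dark [309.9047619 220.0952381] [306 215   9  10  63] [0.49  0.033 0.128] [0.477 0.02  0.118] [0.507 0.046 0.136]
top dark [270.81818182 228.45454545] [267 225   7   9  11] [0.467 0.163 0.062] [0.451 0.157 0.06 ] [0.478 0.178 0.072]
top dark [261.22222222 233.22222222] [260 231   3   5   9] [0.449 0.192 0.081] [0.444 0.191 0.076] [0.457 0.196 0.1  ]
side dark [338.40425532 225.04255319] [334 222   9   8  47] [0.489 0.041 0.124] [0.476 0.028 0.111] [0.506 0.05  0.136]
side dark [326.59259259 247.66666667] [324 242   6  12  54] [0.513 0.22  0.21 ] [0.506 0.193 0.189] [0.521 0.232 0.
[... 3049 characters left out ...]
), np.float64(0.057), np.float64(0.233)), (np.float64(0.597), np.float64(0.054), np.float64(0.232))] [216 205 184]
205 [(np.float64(0.612), np.float64(0.049), np.float64(0.219)), (np.float64(0.603), np.float64(0.056), np.float64(0.227)), (np.float64(0.597), np.float64(0.054), np.float64(0.226))] [190 181 163]
206 [(np.float64(0.611), np.float64(0.052), np.float64(0.216)), (np.float64(0.604), np.float64(0.054), np.float64(0.22)), (np.float64(0.597), np.float64(0.052), np.float64(0.219))] [161 153 137]
207 [(np.float64(0.61), np.float64(0.057), np.float64(0.217)), (np.float64(0.604), np.float64(0.053), np.float64(0.214)), (np.float64(0.597), np.float64(0.053), np.float64(0.215))] [189 180 161]
```

```bash
cat >> h.py <<'E'
from scipy.spatial.transform import Rotation as Ro
YAW=-0.0324
Rs=Ro.from_euler('z',YAW)
def delta(tgt_grasp,Rt,s=None):
    """grasp point target, tool rotation -> total shift mm and rotvec"""
    from rig import sense
    s=s or sense(); R=Ro.from_euler('xyz',s['tcp_rot'])
    tcp=np.array(tgt_grasp)-.147*Rt.as_matrix()[:,2]
    print('shift mm',((tcp-s['ee_pos'])*1000).round(1),'turn',(Rt*R.inv()).as_rotvec().round(4),'grasp now',(s['ee_pos']+.147*R.as_matrix()[:,2]).round(4))
def tool(z,y):
    z=np.array(z)/np.linalg.norm(z); y=np.array(y)-np.dot(y,z)*z; y/=np.linalg.norm(y)
    return Ro.from_matrix(np.stack([np.cross(y,z),y,z],1))
c,s_=np.cos(np.radians(25)),np.sin(np.radians(25))
SL=Rs.apply([0,c,s_]); N=Rs.apply([0,-s_,c]); EX=Rs.apply([1,0,0]); EY=Rs.apply([0,1,0])
Rk=tool(-N,SL)
t=np.radians(25)
Rp=tool(Rs.apply([np.sin(t),0,-np.cos(t)]),EY)
E
python3 -c "
from h import *
delta(np.array([.604,.044,.236])+.06*N,Rk)"
```

```text
shift mm [ 444.1 -544.4   19.4] turn [ 0.4325 -0.0736  0.267 ] grasp now [0.157  0.5008 0.2572]
```

{"method": "arm_command", "body": {"plan": [[20,-25,15,0.036,-0.006,0.022,1],[25,-30,15,0.036,-0.006,0.022,1],[25,-30,15,0.036,-0.006,0.022,1],[25,-30,0,0.036,-0.006,0.022,1],[25,-30,0,0.036,-0.006,0.022,1],[25,-30,0,0.036,-0.006,0.022,1],[25,-30,0,0.036,-0.006,0.022,1],[25,-30,0,0.036,-0.006,0.022,1],[25,-30,0,0.036,-0.006,0.022,1],[25,-30,0,0.036,-0.006,0.022,1],[25,-30,0,0.036,-0.006,0.022,1],[25,-30,0,0.036,-0.006,0.022,1]], "squeeze": 30}}

```text
time_s: 1.3
ee_pos: [0.4528, 0.1445, 0.4496]
tcp_rot: [2.703, -0.002, 3.107]
wrist_force: [0.5, 0.3, 0.4]
gripper_width: 0.999
```

{"method": "arm_command", "body": {"plan": [[25,-30,0,0,0,0,1],[25,-30,0,0,0,0,1],[25,-30,0,0,0,0,1],[25,-30,0,0,0,0,1],[25,-30,-5,0,0,0,1],[25,-30,-10,0,0,0,1],[0,0,-5,0,0,0,1],[0,0,0,0,0,0,1]]}}

```text
time_s: 2.1
ee_pos: [0.6022, -0.0344, 0.4282]
tcp_rot: [2.704, -0.005, 3.106]
wrist_force: [-0.2, 0.9, -0.3]
gripper_width: 1.002
```

```bash
python3 - <<'E'
from h import *
from rig import *
delta(np.array([.604,.044,.236])+.06*N,Rk)
m=camera_model("wrist")
im,d=get_image("wrist"); cv2.imwrite("pics/w1.png",im[:,:,::-1]); np.savez("wrist1.npz",im=im,d=d,**m); print(m,sense()['qpos'])
E
```

```text
shift mm [-1.1 -9.  -4.6] turn [-0.0013 -0.0046  0.0035] grasp now [0.6038 0.0279 0.2951]
{'fx': 309.70691628693146, 'fy': 309.70691628693146, 'cx': 318.4981952798896, 'cy': 196.68916289238462, 'extrinsics': array([[ 0.03472641, -0.95471798, -0.29547869,  0.52782217],
       [ 0.90507781,  0.15542578, -0.39582445, -0.02357329],
       [ 0.42382572, -0.25368564,  0.86949143,  0.4102978 ],
       [ 0.        ,  0.        ,  0.        ,  1.        ]])} [-0.30668314  0.4823307   1.20929689  0.41925967  1.5771604  -1.86635148]
```

View pics/w1.png

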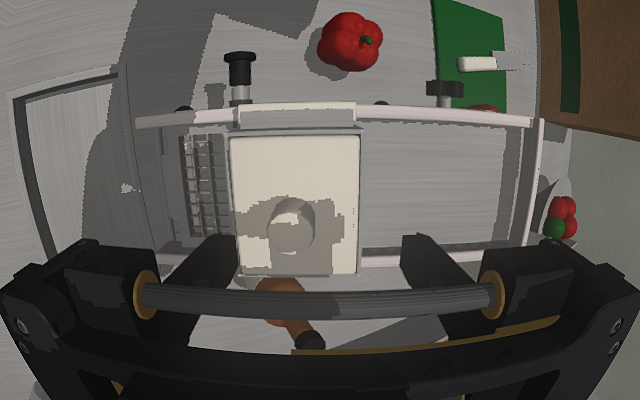

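```bash
cat >> h.py <<'E'
def wcloud(f):
    z=np.load(f); v,u=np.mgrid[0:400,0:640]; x=(u-z['cx'])/z['fx'];y=(v-z['cy'])/z['fx']; r=np.hypot(x,y)+1e-9
    d=z['d']; k=np.tan(np.minimum(r,1.5))/r*d
    c_=np.stack([x*k,-y*k,-d],-1); E=z['extrinsics']; return z['im'],d,c_@E[:3,:3].T+E[:3,3]
E
python3 - <<'E'
from h import *
im,d,P=wcloud("wrist1.npz")
O=np.array([.6067,.1225,0])
S=np.stack([EX,SL,N])  # rows
q=(P-[0.604,.044,.236])@S.T
m=(abs(q[...,0])<.03)&(abs(q[...,1])<.04)&(d>0)
h=q[m][:,2]; print(np.histogram(h,bins=np.arange(-.04,.04,.004)))
k=m&(q[...,2]>.008)&(q[...,2]<.03); a=q[k]; print('top lvl',np.median(a[:,2]),a.min(0),a.max(0),np.median(a,0))
v,u=np.nonzero(k);print(u.min(),u.max(),v.min(),v.max())
pl=m&(q[...,2]<-.018);print('plate',np.median(q[pl][:,2]))
L=(P-O)@np.stack([EX,EY,[0,0,1]]).T
dk=(im.max(2)<60)&(np.abs(L[...,0]+.11)<.03)&(abs(L[...,1]+.092)<.03)&(L[...,2]>.09)
b=L[dk];print('plunger',b.min(0),b.max(0),np.median(b,0))
for u,v in[(140,122),(530,122),(145,245),(540,130)]:print(L[v,u])
E
```

```text
(array([   0,    1,   34,   87, 6205,    1,    0,   20,   74,   71,   80,
         92,   82,  157, 1323,  314,    0,    0,    0]), array([-4.00000000e-02, -3.60000000e-02, -3.20000000e-02, -2.80000000e-02,
       -2.40000000e-02, -2.00000000e-02, -1.60000000e-02, -1.20000000e-02,
       -8.00000000e-03, -4.00000000e-03, -3.46944695e-17,  4.00000000e-03,
        8.00000000e-03,  1.20000000e-02,  1.60000000e-02,  2.00000000e-02,
        2.40000000e-02,  2.80000000e-02,  3.20000000e-02,  3.60000000e-02]))
top lvl 0.019186236610349093 [-0.01636511 -0.0211777   0.00808339] [0.01232443 0.00735852 0.02167364] [-0.00422107 -0.00636024  0.01918624]
267 314 205 254
plate -0.022331511888063954
plunger [-0.12878007 -0.10792199  0.11225391] [-0.08031136 -0.07835153  0.1351552 ] [-0.11439199 -0.09509269  0.1271338 ]
[-0.07113723 -0.18911596  0.10562766]
[-0.07300344  0.14827938  0.26385624]
[ 0.09272291 -0.21937784  0.00343979]
[-0.06658416  0.15027742  0.2751364 ]
```

```bash
cat >> h.py <<'E'
K=np.array([.604,.044,.236])-.002*EX-.0065*SL+.0025*N
E
python3 -c "
from h import *
print(K);delta(K+.04*N,Rk);delta(K+.001*N,Rk);print(N,SL)"
```

```text
[0.60177599 0.03712089 0.23551875]
shift mm [ -2.7  -8.2 -24.3] turn [-0.001  -0.0031  0.0024] grasp now [0.6036 0.0286 0.2962]
shift mm [ -2.1   8.3 -59.7] turn [-0.001  -0.0031  0.0024] grasp now [0.6036 0.0286 0.2962]
[-0.01369044 -0.42239646  0.90630779] [0.02935923 0.90583213 0.42261826]
```

{"method": "arm_command", "body": {"plan": [[-3,-8,-24,0,-0.003,0.002,1],[0,0,0,0,0,0,1],[0.1,4,-9,0,0,0,0.7],[0.1,4,-9,0,0,0,0.6],[0.2,4.2,-9,0,0,0,0.6],[0.2,4.2,-8.4,0,0,0,0.6],[0,0,0,0,0,0,0.6],[0,0,0,0,0,0,0.6]]}}

```text
time_s: 2.95
ee_pos: [0.5997, -0.0255, 0.3704]
tcp_rot: [2.705, 0.001, 3.109]
wrist_force: [-0.2, 0.7, 0.4]
gripper_width: 0.6
```

```bash
python3 - <<'E'
from h import *
from rig import *
delta(K+.001*N,Rk)
im,d=get_image("wrist"); cv2.imwrite("pics/w2.png",im[:,:,::-1])
E
```

```text
shift mm [ 0.   0.1 -0.7] turn [-0.0004  0.0011  0.0005] grasp now [0.6019 0.0367 0.2372]
```

View pics/w2.png

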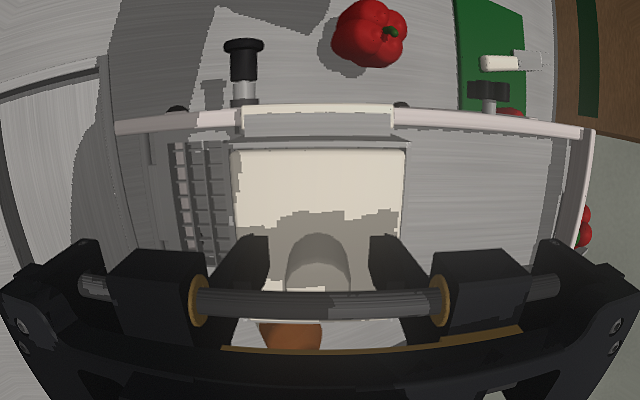

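Knob (white, columns 286–350) sits centred between the jaws (about 268 and 370). Close.

{"method": "arm_command", "body": {"plan": [[0,0,0,0,0,0,0.3],[0,0,0,0,0,0,0.2],[0,0,0,0,0,0,0.2],[0,0,0,0,0,0,0.2],[0,0,0,0,0,0,0.2]], "squeeze": 30}}

```text
time_s: 3.5
ee_pos: [0.5997, -0.0258, 0.3704]
tcp_rot: [2.705, 0.001, 3.108]
wrist_force: [-1.1, -0.9, 0.2]
gripper_width: 0.331
```

{"method": "arm_command", "body": {"plan": [[0.3,9,4.2,0,0,0,0.2],[0.6,18.1,8.5,0,0,0,0.2],[0.6,18.1,8.5,0,0,0,0.2],[0.6,18.1,8.5,0,0,0,0.2],[0.6,18.1,8.5,0,0,0,0.2],[0.6,18.1,8.5,0,0,0,0.2],[0.6,18.1,8.5,0,0,0,0.2],[0.3,9,4.2,0,0,0,0.2]]}}

```text
time_s: 4.3
ee_pos: [0.6034, 0.1014, 0.4298]
tcp_rot: [2.708, -0.002, 3.11]
wrist_force: [-7.1, -10.1, -0.0]
gripper_width: 0.33
```

```bash
python3 - <<'E'
from h import *
from rig import *
print(sense()['wrist_force'],sense()['qpos'])
delta(K+.14*SL,Rk)
im,d=get_image("top"); cv2.imwrite("pics/t2.png",im[:,:,::-1]);cv2.imwrite("pics/t2.png",cv2.resize(im[130:240,210:400],None,fx=4,fy=4)[:,:,::-1])
im,d=get_image("wrist"); cv2.imwrite("pics/w3.png",im[:,:,::-1])
E
```

```text
[ -7.10003026 -10.13589515  -0.03868155] [-0.0823845   0.48532384  1.2033231   0.43502536  1.48661613 -1.66537245]
shift mm [ 0.4  0.5 -1.9] turn [ 0.0022 -0.0018 -0.0004] grasp now [0.6052 0.1632 0.2964]
```

View pics/w3.png

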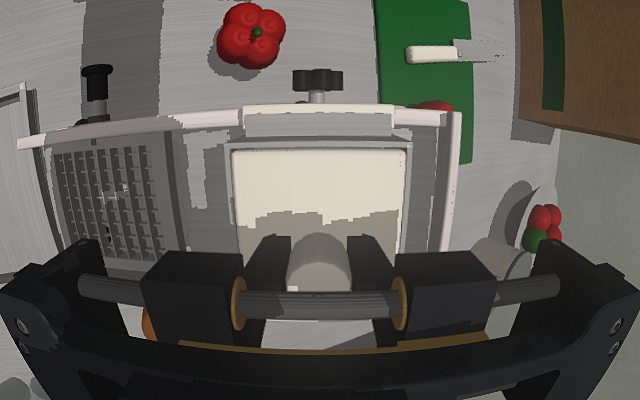

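{"method": "arm_command", "body": {"plan": [[-0.5,9,4.2,0,0,0,0.2],[-0.5,9,4.2,0,0,0,0.2],[0,4.5,2.1,0,0,0,0.2],[0,0,0,0,0,0,0.2]]}}

```text
time_s: 4.8
ee_pos: [0.6032, 0.1233, 0.44]
tcp_rot: [2.706, 0.002, 3.108]
wrist_force: [3.5, -1.8, -1.8]
gripper_width: 0.33
```

{"method": "arm_command", "body": {"plan": [[0.2,4.5,2.1,0,0,0,0.2],[0.2,4.5,2.1,0,0,0,0.2],[0.2,4.5,2.1,0,0,0,0.2]]}}

```text
time_s: 5.1
ee_pos: [0.6043, 0.1314, 0.4434]
tcp_rot: [2.724, -0.005, 3.103]
wrist_force: [-6.1, -58.1, -15.4]
gripper_width: 0.332
```

{"method": "arm_command", "body": {"plan": [[0.2,4.5,2.1,0,0,0,0.2],[0.2,4.5,2.1,0,0,0,0.2]]}}

```text
time_s: 5.3
ee_pos: [0.6051, 0.1381, 0.4462]
tcp_rot: [2.728, -0.009, 3.1]
wrist_force: [-9.1, -57.9, -15.9]
gripper_width: 0.484
```

{"method": "arm_command", "body": {"plan": [[0.2,4.5,2.1,0,0,0,0.2],[0.2,4.5,2.1,0,0,0,0.2]]}}

```text
time_s: 5.5
ee_pos: [0.6056, 0.1469, 0.4501]
tcp_rot: [2.729, -0.009, 3.1]
wrist_force: [-8.3, -57.4, -16.5]
gripper_width: 0.698
```

{"method": "arm_command", "body": {"plan": [[-0.3,-9,-4.2,0,0,0,0.7],[-0.2,-6,-2.8,0,0,0,0.7],[0,0,0,0,0,0,0.7],[0,0,0,0,0,0,0.7]]}}

```text
time_s: 5.9
ee_pos: [0.6036, 0.1405, 0.4483]
tcp_rot: [2.704, 0.002, 3.109]
wrist_force: [0.1, -0.5, 0.7]
gripper_width: 0.7
```

```bash
python3 - <<'E'
from h import *
from rig import *
s=sense();print(s['wrist_force'],s['gripper_width'])
delta(K+.17*SL,Rk)
im,d=get_image("wrist"); cv2.imwrite("pics/w4.png",im[:,:,::-1])
E
```

```text
[ 0.1246467  -0.49979049  0.68747186] 0.7003119275950525
shift mm [  1.1 -11.5  -7.7] turn [-0.0009  0.0017  0.0001] grasp now [0.6059 0.2028 0.3152]
```

View pics/w4.png

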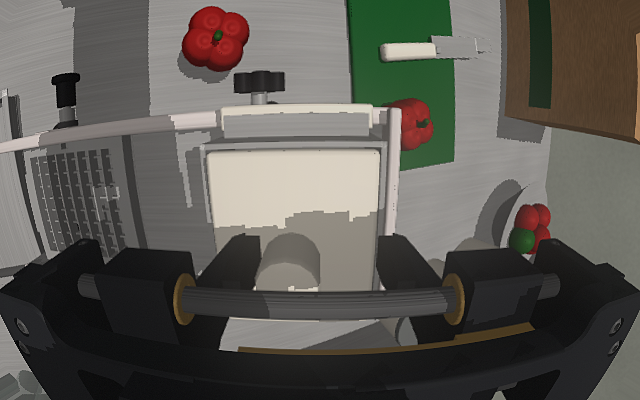

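{"method": "arm_command", "body": {"plan": [[0,-5.4,-2.5,0,0,0,0.8],[-0.1,-5,10,0,0,0,0.9],[-0.3,-8.4,18,0,0,0,1],[-0.3,-8.4,18,0,0,0,1],[-0.3,-8.4,18,0,0,0,1],[-0.3,-8.4,18,0,0,0,1],[0,0,0,0,0,0,1]]}}

```text
time_s: 6.65
ee_pos: [0.6021, 0.0951, 0.5304]
tcp_rot: [2.705, 0.006, 3.108]
wrist_force: [-0.2, -0.3, 0.6]
gripper_width: 0.999
```

```bash
cat >> h.py <<'E'
PK=np.array([.4957,.033,.118])
TZ=Rp.as_matrix()[:,2]
E
python3 - <<'E'
from h import *
from rig import *
im,d=get_image("top"); cv2.imwrite("pics/t3.png",cv2.resize(im[130:240,210:400],None,fx=4,fy=4)[:,:,::-1])
m=camera_model("wrist")
im,d=get_image("wrist"); cv2.imwrite("pics/w5.png",im[:,:,::-1]); np.savez("wrist5.npz",im=im,d=d,**m)
im,d,P=wcloud("wrist5.npz")
q=(P-K)@np.stack([EX,SL,N]).T
k=(abs(q[...,0])<.03)&(abs(q[...,1]-.17)<.05)&(q[...,2]>.013)&(q[...,2]<.022)&(d>0); a=q[k]; print(k.sum(),a.min(0),a.max(0))
delta(PK+.0037*EX-.09*TZ,Rp)
E
```

```text
1220 [-0.01502177  0.15548196  0.01300627] [0.01377104 0.18408795 0.01896185]
shift mm [-203.1  -59.8 -194.5] turn [-0.4435 -0.4137 -0.0947] grasp now [0.6047 0.1581 0.3941]
```

View pics/w5.png

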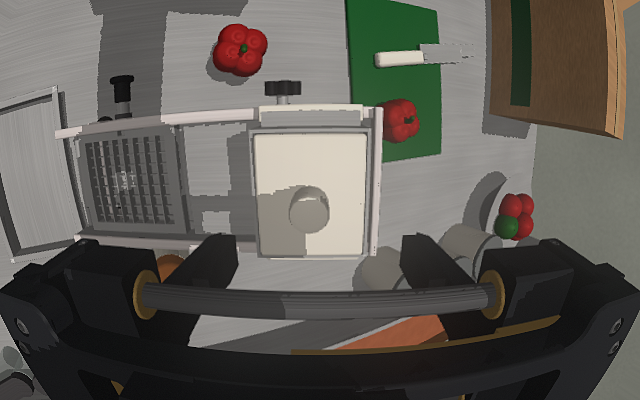

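{"method": "arm_command", "body": {"plan": [[-20,-6,0,-0.055,-0.052,-0.012,1],[-26,-8,0,-0.055,-0.052,-0.012,1],[-26,-8,0,-0.055,-0.052,-0.012,1],[-26,-8,0,-0.055,-0.052,-0.012,1],[-26,-8,0,-0.055,-0.052,-0.012,1],[-26,-8,-10,-0.055,-0.052,-0.012,1],[-26,-8,-20,-0.055,-0.052,-0.012,1],[-27,-6,-30,-0.055,-0.052,-0.012,1],[0,0,-40,0,0,0,1],[0,0,-40,0,0,0,1],[0,0,-40,0,0,0,1],[0,0,-14,0,0,0,1]]}}

```text
time_s: 7.95
ee_pos: [0.398, 0.0365, 0.3295]
tcp_rot: [3.136, 0.432, 3.108]
wrist_force: [-0.4, -0.4, 0.6]
gripper_width: 0.998
```

{"method": "arm_command", "body": {"plan": [[0,0,0,0,0,0,1],[0,0,0,0,0,0,1]]}}

```text
time_s: 8.15
ee_pos: [0.3995, 0.0362, 0.3337]
tcp_rot: [3.138, 0.438, 3.108]
wrist_force: [-0.7, -0.2, 0.4]
gripper_width: 1.0
```

```bash
python3 - <<'E'
from h import *
from rig import *
m=camera_model("wrist")
im,d=get_image("wrist"); cv2.imwrite("pics/w6.png",im[:,:,::-1]); np.savez("wrist6.npz",im=im,d=d,**m)
delta(PK+.0037*EX-.09*TZ,Rp)
im,d,P=wcloud("wrist6.npz")
L=(P-PK)@np.stack([EX,EY,[0,0,1]]).T
dk=(im.max(2)<70)&(np.abs(L[...,0])<.035)&(abs(L[...,1])<.03)&(abs(L[...,2])<.03)&(d>0)
b=L[dk];print(dk.sum(),b.min(0),b.max(0))
for lo in np.arange(-.03,.03,.004):
    c=b[(b[:,0]>=lo)&(b[:,0]<lo+.004)]
    if len(c)>5: print(lo.round(3),len(c),np.percentile(c[:,1],[2,50,98]).round(4),np.percentile(c[:,2],[2,98]).round(4))
E
```

```text
shift mm [-0.3  0.  -1.4] turn [-0.0032  0.0036 -0.0004] grasp now [0.4622 0.0345 0.2012]
1750 [-0.02255353 -0.01450805 -0.02521072] [0.03401467 0.01471199 0.016477  ]
-0.026 32 [-0.0084  0.0001  0.0107] [-0.0085  0.0099]
-0.022 989 [-0.0135  0.0001  0.0134] [-0.0113  0.0152]
-0.018 124 [-0.0133  0.001   0.0139] [0.0047 0.0154]
-0.014 10 [-0.0065 -0.0016  0.0041] [0.0096 0.0147]
-0.01 88 [-0.0084  0.0007  0.0085] [0.0053 0.011 ]
-0.006 111 [-0.0091  0.      0.01  ] [0.001  0.0108]
-0.002 106 [-0.0094  0.      0.0095] [0.0013 0.0107]
0.002 101 [-0.0096  0.      0.0096] [0.0011 0.0109]
0.006 68 [-0.0094  0.      0.0089] [0.0015 0.0109]
0.022 102 [-0.0094  0.0004  0.0103] [-0.0037  0.0108]
0.026 17 [-0.0094 -0.0062  0.0102] [0.004 0.009]
```

View pics/w6.png

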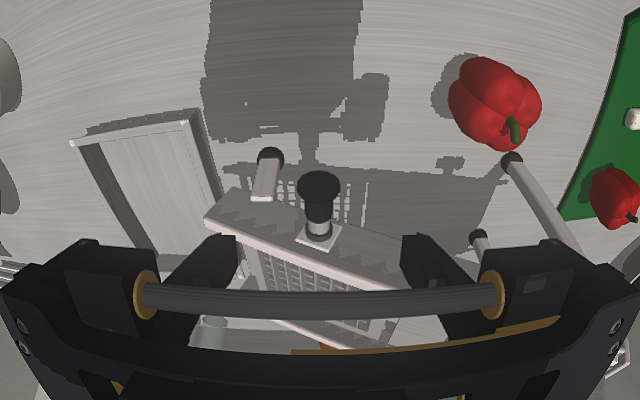

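```bash
python3 - <<'E'
from h import *
delta(PK+.0015*EX-.03*TZ,Rp)
delta(PK+.0015*EX,Rp); print(TZ)
E
```

```text
shift mm [ 22.8  -0.7 -55.8] turn [-0.0032  0.0036 -0.0004] grasp now [0.4622 0.0345 0.2012]
shift mm [ 35.5  -1.1 -82.9] turn [-0.0032  0.0036 -0.0004] grasp now [0.4622 0.0345 0.2012]
[ 0.42239646 -0.01369044 -0.90630779]
```

{"method": "arm_command", "body": {"plan": [[7.6,-0.2,-18.6,-0.003,0.003,0,0.7],[7.6,-0.2,-18.6,0,0,0,0.5],[7.6,-0.3,-18.6,0,0,0,0.5],[0,0,0,0,0,0,0.5],[0,0,0,0,0,0,0.5],[4.2,-0.1,-9,0,0,0,0.5],[4.2,-0.1,-9,0,0,0,0.5],[4.2,-0.2,-9,0,0,0,0.5],[0,0,0,0,0,0,0.5],[0,0,0,0,0,0,0.5]]}}

```text
time_s: 9.2
ee_pos: [0.4349, 0.0349, 0.2504]
tcp_rot: [3.141, 0.435, 3.109]
wrist_force: [-0.4, -0.6, 0.3]
gripper_width: 0.496
```

```bash
python3 - <<'E'
from h import *
from rig import *
im,d=get_image("wrist"); cv2.imwrite("pics/w7.png",im[:,:,::-1])
delta(PK+.0015*EX,Rp)
E
```

```text
shift mm [0.2 0.1 0.6] turn [-0.0005 -0.0009 -0.0001] grasp now [0.4969 0.0329 0.1173]
```

View pics/w7.png

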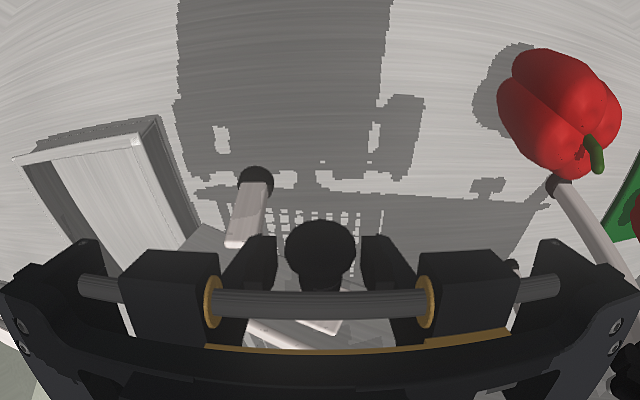

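The mushroom head (285–355, 250) is centred between the jaws (275/363) and in front of the pads. Close.

{"method": "arm_command", "body": {"plan": [[0,0,0,0,0,0,0.3],[0,0,0,0,0,0,0.1],[0,0,0,0,0,0,0.1],[0,0,0,0,0,0,0.1],[0,0,0,0,0,0,0.1],[0,0,0,0,0,0,0.1]], "squeeze": 40}}

```text
time_s: 9.85
ee_pos: [0.4349, 0.0353, 0.2508]
tcp_rot: [3.141, 0.436, 3.109]
wrist_force: [3.1, 6.0, -0.9]
gripper_width: 0.215
```

```bash
python3 - <<'E'
from h import *
from rig import *
im,d=get_image("wrist"); cv2.imwrite("pics/w8.png",im[:,:,::-1])
delta(PK+.0015*EX,Rp); s=sense(); print(s['gripper_width'],s['wrist_force'],s['ft_torque'])
E
```

```text
shift mm [ 0.2 -0.3  0.5] turn [-0.001  -0.0005 -0.0005] grasp now [0.4969 0.0334 0.1175]
0.21320124947595934 [ 2.76441915  6.02518958 -0.72408911] [ 0.8109617  -0.03129371  0.40983739]
```

View pics/w8.png

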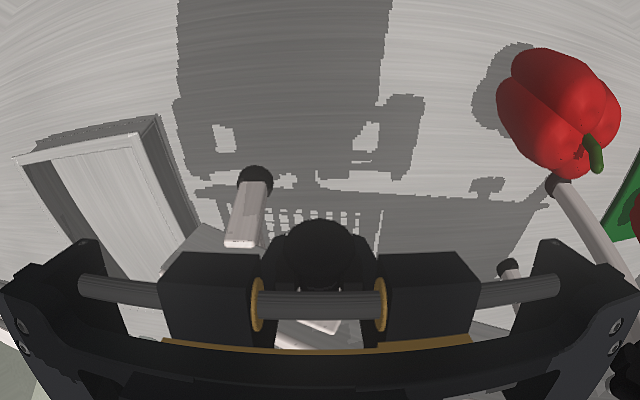

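{"method": "arm_command", "body": {"plan": [[-2,0,0,0,0,0,0.1],[-2,0,0,0,0,0,0.1],[-2,0.2,0,0,0,0,0.1],[-2,0,0,0,0,0,0.1],[0,0,0,0,0,0,0.1]]}}

```text
time_s: 10.4
ee_pos: [0.427, 0.0354, 0.2508]
tcp_rot: [3.141, 0.436, 3.109]
wrist_force: [4.6, 5.4, -2.3]
gripper_width: 0.216
```

```bash
python3 - <<'E'
from h import *
from rig import *
im,d=get_image("wrist"); cv2.imwrite("pics/w9.png",im[:,:,::-1])
delta(PK+.0015*EX,Rp); s=sense(); print(s['gripper_width'],s['wrist_force'],s['ft_torque'])
E
```

```text
shift mm [ 8.1 -0.5  0.4] turn [-0.0009  0.0001 -0.0005] grasp now [0.4891 0.0336 0.1176]
0.21555094588454382 [ 5.37519034  6.43413879 -1.82046076] [ 0.87305755 -0.21225541  0.47231682]
```

View pics/w9.png

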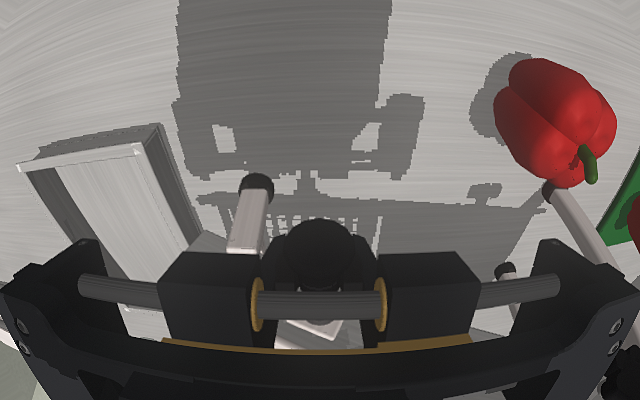

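{"method": "arm_command", "body": {"plan": [[-2,0,0,0,0,0,0.1],[-2,0,0,0,0,0,0.1],[-2,0.2,0,0,0,0,0.1],[0,0,0,0,0,0,0.1],[0,0,0,0,0,0,0.1]]}}

```text
time_s: 10.95
ee_pos: [0.4214, 0.0356, 0.2509]
tcp_rot: [3.141, 0.438, 3.109]
wrist_force: [11.1, 7.4, -6.3]
gripper_width: 0.213
```

{"method": "arm_command", "body": {"plan": [[-1,0,0,0,0,0,0.1],[-1,0,0,0,0,0,0.1],[0,0,0,0,0,0,0.1]]}}

```text
time_s: 11.25
ee_pos: [0.4201, 0.0356, 0.251]
tcp_rot: [3.141, 0.44, 3.109]
wrist_force: [21.5, 9.7, -15.4]
gripper_width: 0.215
```

```bash
python3 - <<'E'
from h import *
from rig import *
for n,(a,b,c,d_) in dict(top=(130,240,210,400),side=(175,310,240,380)).items():
    im,d=get_image(n); np.savez(f"{n}4.npz",im=im,d=d); cv2.imwrite(f"pics/{n}4.png",cv2.resize(im[a:b,c:d_],None,fx=4,fy=4)[:,:,::-1])
im,d=get_image("wrist"); cv2.imwrite("pics/w10.png",im[:,:,::-1])
s=sense(); print(s['gripper_width'],s['wrist_force'],s['ee_pos'])
E
```

```text
0.21328410539012907 [ 20.70941099   9.21523758 -14.52303166] [0.42010018 0.03556842 0.25094549]
```

View pics/top4.png

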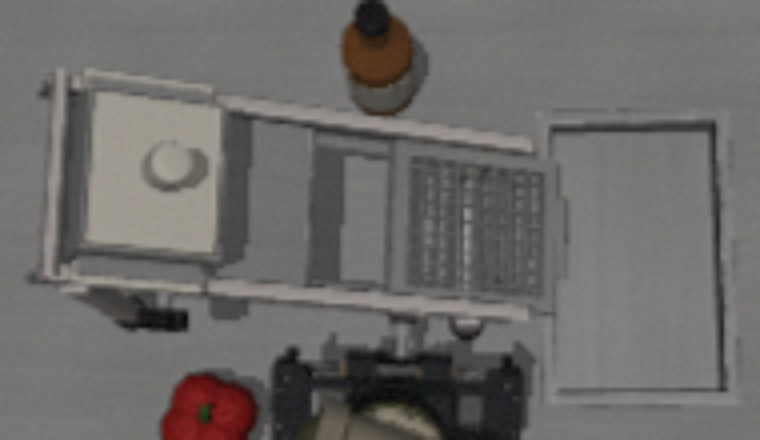

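View pics/side4.png

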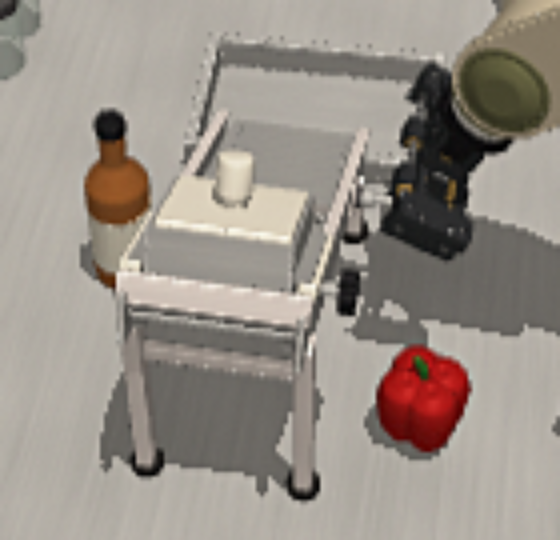

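View pics/w10.png

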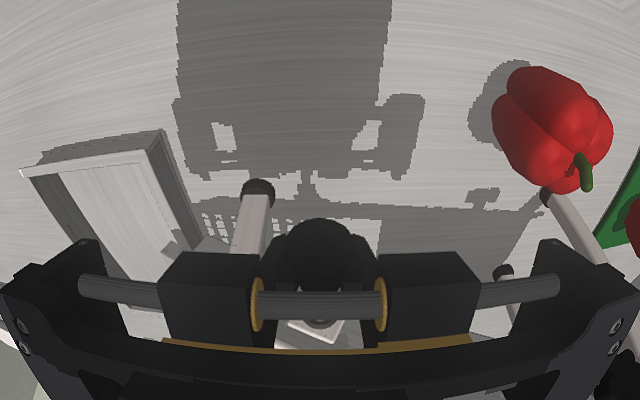

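{"method": "arm_command", "body": {"plan": [[0,0,0,0,0,0,0.1],[0,0,0,0,0,0,0.1],[0,0,0,0,0,0,0.1],[0,0,0,0,0,0,0.1],[0,0,0,0,0,0,0.1],[0,0,0,0,0,0,0.1],[0,0,0,0,0,0,0.1],[0,0,0,0,0,0,0.1],[0,0,0,0,0,0,0.1],[0,0,0,0,0,0,0.1],[0,0,0,0,0,0,0.1],[0,0,0,0,0,0,0.1]]}}

```text
time_s: 12.6
ee_pos: [0.4201, 0.0356, 0.251]
tcp_rot: [3.141, 0.44, 3.109]
wrist_force: [21.4, 10.3, -13.9]
gripper_width: 0.218
```

```bash
python3 - <<'E'
from h import *
from rig import *
im,d=get_image("top"); np.savez("top5.npz",im=im,d=d)
a=np.load("top4.npz")['im'].astype(int); df=np.abs(a-im).max(2)>40; v,u=np.nonzero(df); print('changed',len(u), (u.min(),u.max(),v.min(),v.max()) if len(u) else '')
im0=np.load("top0.npz")['im']; im_,dd,P=cloud("top","5")
L=(P-[.6067,.1225,0])@np.stack([EX,EY,[0,0,1]]).T
s=(L[...,1]+.0085)*.9063+(L[...,2]-.1645)*.4226; n=-(L[...,1]+.0085)*.4226+(L[...,2]-.1645)*.9063
for f in("0","5"):
    _,d,P=cloud("top",f); L=(P-[.6067,.1225,0])@np.stack([EX,EY,[0,0,1]]).T
    s=(L[...,1]+.0085)*.9063+(L[...,2]-.1645)*.4226; n=-(L[...,1]+.0085)*.4226+(L[...,2]-.1645)*.9063
    k=(abs(L[...,0])<.03)&(abs(n)<.03)&(s<-.12)&(L[...,2]>.045); print(f,'low end of cassette s',np.sort(s[k])[:8].round(3))
    k=(abs(L[...,0])<.05)&(n>.055)&(n<.085); print('box plate s',np.percentile(s[k],[1,99]).round(3))
t=sense(); print(t['gripper_width'],t['wrist_force'],t['ee_pos'],t['time_s'])
E
```

```text
changed 0 
0 low end of cassette s [-0.234 -0.23  -0.199 -0.198 -0.198 -0.198 -0.198 -0.197]
box plate s [-0.576  0.011]
5 low end of cassette s [-0.244 -0.243 -0.243 -0.242 -0.241 -0.241 -0.24  -0.24 ]
box plate s [-0.573  0.18 ]
0.21311485373243907 [ 20.76518417  10.02051673 -14.79120725] [0.42011149 0.03557776 0.25094165] 12.65
```

```bash
python3 - <<'E'
from h import *
for nm,(im,d,P) in dict(before=wcloud("wrist5.npz"),after=cloud("top","5")).items():
    L=(P-[.6067,.1225,0])@np.stack([EX,EY,[0,0,1]]).T
    s=(L[...,1]+.0085)*.9063+(L[...,2]-.1645)*.4226; n=-(L[...,1]+.0085)*.4226+(L[...,2]-.1645)*.9063
    g=im.mean(2)
    for lo in np.arange(-.26,.06,.008):
        k=(abs(L[...,0])<.05)&(d>0)&(s>=lo)&(s<lo+.008)&(abs(n)<.03)
        print(nm,lo.round(3),k.sum(),n[k].mean().round(4) if k.any() else '',g[k].mean().round(0) if k.any() else '')
E
```

```text
before -0.26 0  
before -0.252 0  
before -0.244 197 -0.0264 151.0
before -0.236 183 -0.0283 145.0
before -0.228 0  
before -0.22 0  
before -0.212 0  
before -0.204 49 -0.0195 119.0
before -0.196 53 -0.0196 120.0
before -0.188 98 -0.0061 94.0
before -0.18 75 -0.0054 96.0
before -0.172 269 -0.0 95.0
before -0.164 655 -0.0048 69.0
before -0.156 34 -0.0077 85.0
before -0.148 490 -0.0052 64.0
before -0.14 39 -0.0074 87.0
before -0.132 499 -0.0049 65.0
before -0.124 49 -0.0075 95.0
before -0.116 499 -0.005 72.0
before -0.108 55 -0.0076 95.0
before -0.1 502 -0.0049 71.0
before -0.092 65 -0.0076 90.0
before -0.084 516 -0.0051 65.0
before -0.076 56 -0.008 85.0
before -0.068 532 -0.005 68.0
before -0.06 69 -0.0081 85.0
before -0.052 523 -0.0049 68.0
before -0.044 58 -0.0075 87.0
before -0.036 451 0.0001 96.0
before -0.028 848 -0.0034 84.0
before -0.02 4 -0.005 62.0
before -0.012 399 0.0001 127.0
before -0.004 563 0.0001 130.0
before 0.004 567 0.0001 136.0
before 0.012 577 0.0001 138.0
before 0.02 594 0.0001 138.0
before 0.028 613 0.0001 139.0
before 0.036 610 0.0001 117.0
before 0.044 619 0.
[... 382 characters left out ...]
-0.164 9 -0.0072 86.0
after -0.156 65 -0.0057 97.0
after -0.148 10 -0.0071 86.0
after -0.14 63 -0.0053 83.0
after -0.132 15 -0.008 93.0
after -0.124 63 -0.0058 85.0
after -0.116 9 -0.0073 90.0
after -0.108 64 -0.0057 82.0
after -0.1 27 -0.0036 103.0
after -0.092 65 -0.0012 111.0
after -0.084 88 -0.0043 95.0
after -0.076 0  
after -0.068 0  
after -0.06 0  
after -0.052 0  
after -0.044 0  
after -0.036 0  
after -0.028 0  
after -0.02 0  
after -0.012 55 -0.0009 110.0
after -0.004 72 -0.001 110.0
after 0.004 79 -0.0009 110.0
after 0.012 75 -0.0003 110.0
after 0.02 83 -0.0004 110.0
after 0.028 74 -0.0005 111.0
after 0.036 85 -0.0007 90.0
after 0.044 78 -0.0006 75.0
after 0.052 82 -0.0003 76.0
```

```bash
python3 -c "
from rig import *
print(job_done())"
```

```text
the job is handed in; nothing more can be done
None
```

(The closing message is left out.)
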